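Lock the isolating valve

TASK

Lock the pressure line's isolating valve: push the lever of its slotted disc round until the slot lines up with the locking bar, then push the bar by its post straight through the disc until it is fully home in the keeper. Only push with the fingers: do not lift the bar, and leave the loose things on the bench where they are. Finish with the hand clear.

Things in the scene. Friction and masses are not known exactly. Their poses are not given: they have to be found in the camera images.
- valve_block: Aluminium block fixed to the bench, 212 x 56 x 24 mm. Origin: on the bench, straight below the slotted disc's axis; x axis along the bar's travel towards the keeper, y to the left of that, z up. It spans x -152 to 60 mm. Rails on it (13 mm apart, tops 32 mm above the bench) guide the bar at x -151 to -32 mm. Brass hose barbs stick out 26 mm at the far end and the -y side.
- strap (a point): Top of the strap that bridges the rails just before the disc: 42 mm above the bench, at x -38 to -29 mm of the block's frame, 26 mm wide. The bar passes under it.
- keeper_end (a point): Inside of the keeper's end wall, 30 mm above the bench at x = 50 mm of the block's frame, where the bar's nose stops when fully home. The keeper is a roofed pocket beyond the disc, its mouth at x = 33 mm, 14 mm wide, top 42 mm above the bench.
- disc (a joint): Turn of the slotted steel disc, rad, clockwise from above positive. 0: slot in line with the bar, lever along the block's -y. Starts at 0.4 to 1.1, lever swung towards -x. Range -0.9 to 1.3, no stop at 0; friction (0.05 N m, 1 N at the knob) keeps it where left. Disc 50 mm across, top 39 mm above the bench; slot 14 mm wide, right across, open above. Within 0.1 of 0 the bar's nose centres it.
- disc_knob (a point): Middle of the upright round black knob on the end of the disc's lever: 15 mm in diameter, from 49 to 83 mm above the bench (this point at 66 mm), 52 mm from the disc's axis, turning with the disc. The lever below it is a flat bar 12 mm wide, 43 to 49 mm above the bench.
- bar_nose (a point): Front end of the loose steel locking bar, half-way up it (30 mm above the bench). Bar 10 mm wide, 12 high, 106 long, about 0.15 kg, nose tapered to 5 mm over its last 12 mm; it lies flat between the rails and slides with light friction. This frame's x axis points along the bar, nose forward. Starts at x -44 to -30 mm of the block's frame; home at 50 mm.
- bar_post (a point): Middle of the upright round post, 12 mm in diameter, standing on the bar 96 mm behind its nose, from 36 to 69 mm above the bench (this point at 52 mm). Push its back (the side away from the disc) along the block's +x; with the bar home it stands at x = -46 mm of the block's frame.
- weight_a: Loose brass weight, bystander: 36 mm in diameter, 40 mm tall; origin at the centre of its underside.
- ptfe_tape: Loose black roll of tape, bystander: 59 x 57 mm, 19 mm high; origin at the centre of its underside.

How it is judged:
By the outcome, as a careful person would: the job done as asked, in the order asked, and still so for the second after the job is handed in, with the robot touching nothing.
It also fails if it takes over 51 s, if anything falls off the work surface, if the arm or the gripper's body presses on something with over 40 N, if the wrist force passes 120 N, or if a joint passes its speed limit or range.

ROBOT

A 6-joint arm with a two-finger parallel gripper is mounted at the origin on a cart in front of the work surface, level with it; the furniture and walls round the work are solid. World frame = base frame: x ahead of the robot, y to its left, z up, the work surface at z = 0. Lengths are in m, angles in rad, forces in N, time in s.
With the tool pointing down it reaches from about 0.225 to 0.875 m from the base axis. Payload 3.4 kg.
Tool frame: the origin (TCP) lies at the very end of the fingers, on their centre line; the grasp point (between the pads) lies 19 mm behind it (grasp_offset is the distance from the TCP to the grasp point, in m); y points along the fingers, z is the direction in which the jaws open and shut, and the axes are right-handed (so a half turn about y gives the same grasp; the last joint's range is limited). The gripper opens to 85 mm and grips with 20 to 120 N. Pads are 22 mm wide; open, the fingers measure 114 mm over their backs; the gripper's body (76 mm by 85 mm) begins 54 mm behind the grasp point. The pads swing forward as they close: fully open they stand 13 mm farther back than shut.
Start: joints at [1.012, 0.276, 1.505, -0, 1.361, -0.121], TCP at [0.244, 0.521, 0.231] pointing down, gripper open.
Joint ranges: [-2.89, 2.89], [-0.75, 2.08], [0.22, 2.7], [-1.18, 4.32], [0.11, 2.71], [-2.7, 2.7]. Speed limits (rad/s): [2.57, 2.57, 3.14, 3.14, 3.14, 3.14].

INTERFACE

Orientations are given as a unit quaternion [w, x, y, z].
In Python, from rig import get_state, get_image, sign_off, grasp_offset gives the robot as it stands.
- The arm moves only by the shell command python3 -m jog 'ROWS' [FORCE]. ROWS is JSON, one flat list of numbers, 7 for each row, row after row: the closure in counts, from 0 (fully open) to 255 (shut), then the shift along the tool's x, y, z in cm, then the turn, a rotation vector about the tool's x, y, z in units of 8 degrees (1.0 is 8 degrees). In form: [jaw, tx, ty, tz, rx, ry, rz, jaw, tx, ty, tz, rx, ry, rz, ...]. A call has 1 to 12 rows; each row is the pose to reach, as a shift and turn from the pose commanded when the call began, along the tool's axes at that moment; what a row does not reach only later rows make up. A row lasts 1/8 s, in which the tool goes at most 62.5 mm and 10.7 degrees, less where a joint would pass 70% of its speed; a pose out of reach is approached as far as the arm can. A call with a gripper value outside its range is refused whole. The fingers move at their own pace and stop on an object; FORCE is the grip in N (left out, the last holds). Time passes only in rows, so rows that repeat a pose let the fingers close. It gives the time, the measured TCP pose, the force and the opening at its end, in the units of the state.
- get_state(): the state, without advancing time (a new reading comes with each control period).
- get_image(name): name is "side" or "top" or "wrist"; returns a dict with "color" (384x512x3 uint8, blue, green, red), "mtx" (3x3 intrinsics, pixels), "R" (3x3) and "t" (3): a world point X has camera coordinates R X + t; the wrist camera has in their place "tool_from_camera" (4x4, takes a point from camera to tool coordinates, whose origin is the TCP and whose axes are the tool frame's). Camera axes: x right, y down, z forward; pixel columns grow to the right and rows downward; lengths in m; the calibration is good to about 2 mm. A picture is of the moment at which its call begins: read the wrist's pose just before it. There is no depth.
- sign_off(): hands the job in, once; it reports no verdict.
The state is a dict: "clock": time; "qpos": joint angles; "qd": joint speeds; "effort": joint torques, N m; "position": TCP position; "ee_rot": TCP orientation; "contact_force": force on the tool from outside, world axes, zero at the start; "moment": the same for the moment, N m; "width": finger opening in m.
Only numpy, scipy, OpenCV 4.12 (cv2) and the standard library are available. Lean on these libraries where they do the work, as an engineer would, in place of code of your own. Each camera call takes 0.05 s, during which the arm holds its last target.

## Working session

There is one attempt and no reset: what is moved stays moved. The work goes in short steps, Python scripts to look and compute and a shell command to move; the robot and the scene stay as the last step left them, time stands still between calls to the robot, and variables do not carry over. Pictures are saved under pics/ and viewed, and the job is handed in when it is done.

```bash
mkdir -p pics; ls; python3 - <<'E'
from rig import *
import cv2
s=get_state();print(s)
for n in("side","top"):
    i=get_image(n);cv2.imwrite(f"pics/{n}0.png",i["color"]);print(n,i["mtx"],i["R"],i["t"])
i=get_image("wrist");cv2.imwrite("pics/wrist0.png",i["color"]);print(i["mtx"],i["tool_from_camera"])
print(grasp_offset)
E
```

```text
pics
{'clock': 0.0, 'qpos': array([ 1.01200614e+00,  2.76617032e-01,  1.50615611e+00, -6.33237533e-06,
        1.36071192e+00, -1.20990127e-01]), 'qd': array([ 0.0015609 ,  0.00160077, -0.00025071, -0.00050221,  0.00126941,
        0.00059943]), 'effort': array([-6.93330512e-04, -4.16776335e+01, -2.45802212e+01, -3.67527982e-04,
        1.13177451e-02, -2.39163164e-06]), 'position': array([0.24348196, 0.52030516, 0.230418  ]), 'ee_rot': array([-0.6896013 ,  0.69086434, -0.15377297,  0.15333098]), 'contact_force': array([-0.32790748,  0.22518182, -0.83550615]), 'moment': array([-0.01044217, -0.03479267,  0.02171609]), 'width': 0.08547007204042247}
side [[452.99909815   0.         258.40829051]
 [  0.         452.99909815 193.74431697]
 [  0.           0.           1.        ]] [[-0.90631751 -0.42236055  0.01414722]
 [-0.28730552  0.59127024 -0.75356157]
 [ 0.30990985 -0.68703062 -0.65722509]] [0.40138869 0.40388583 0.50430216]
top [[462.888267     0.         258.83911495]
 [  0.         462.888267   191.09753993]
 [  0.           0.           1.        ]] [[ 0.0286987  -0.99931862 -0.02320968]
 [-0.984161   -0.02418454 -0.17561955]
 [ 0.17493857  0.02788212 -0.98418448]] [-0.30206995  0.55424976  0.88911357]
[[283.62531354   0.         261.00303245]
 [  0.         283.62531354 192.09937009]
 [  0.           0.           1.        ]] [[ 1.29863759e-03  9.61433162e-01  2.75035612e-01 -7.02629594e-02]
 [ 3.57640435e-04 -2.75036273e-01  9.61433784e-01 -1.43047115e-01]
 [ 9.99999093e-01 -1.15019020e-03 -7.01019818e-04  1.78808775e-03]
 [ 0.00000000e+00  0.00000000e+00  0.00000000e+00  1.00000000e+00]]
0.0187
```

View pics/side0.png

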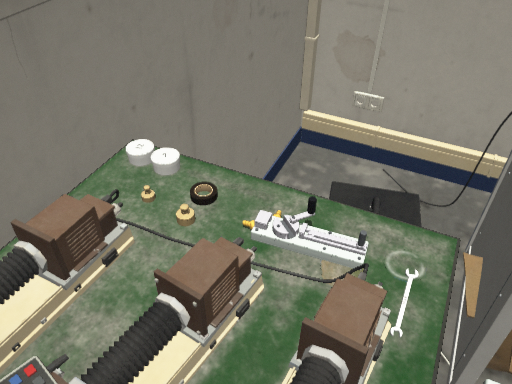

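View pics/top0.png

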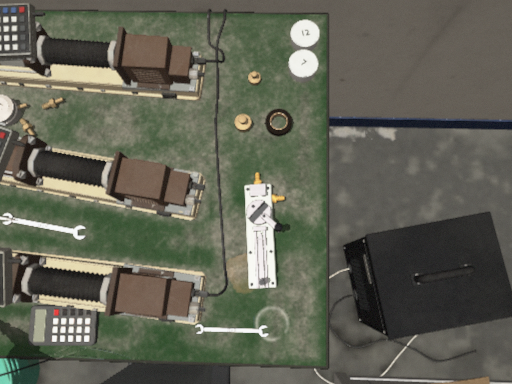

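View pics/wrist0.png

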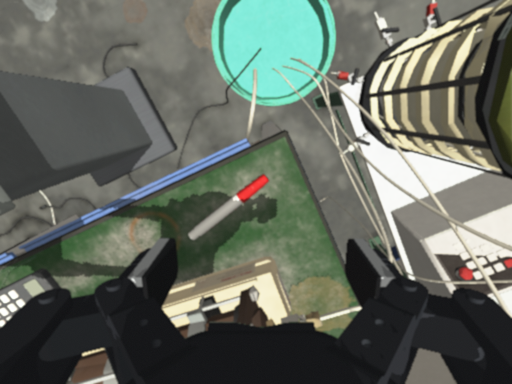

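```bash
python3 - <<'E'
import cv2
a=cv2.imread("pics/top0.png")[160:300,215:315];cv2.imwrite("pics/topc.png",cv2.resize(a,None,fx=4,fy=4,interpolation=cv2.INTER_CUBIC))
a=cv2.imread("pics/side0.png")[185:275,235:385];cv2.imwrite("pics/sidec.png",cv2.resize(a,None,fx=5,fy=5,interpolation=cv2.INTER_CUBIC))
E
```

```text
(no output)
```

View pics/topc.png

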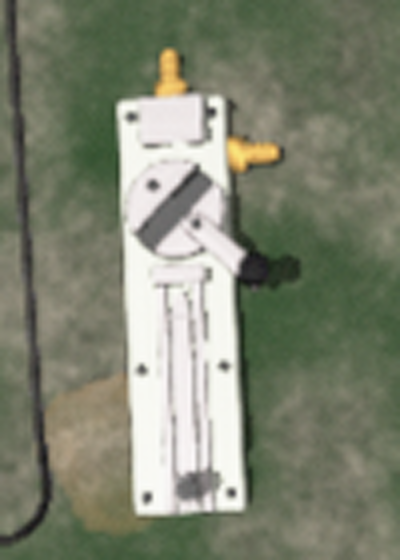

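View pics/sidec.png

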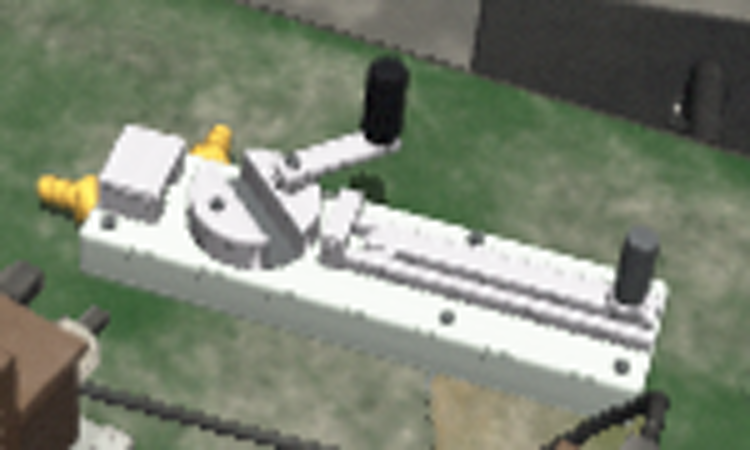

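```bash
cat > h.py <<'E'
import numpy as np
from rig import *
def proj(c,X):
    p=np.asarray(X)@c["R"].T+c["t"]; q=p@c["mtx"].T; return q[...,:2]/q[...,2:]
def ray(c,uv):
    d=np.linalg.inv(c["mtx"])@[uv[0],uv[1],1]; return -c["R"].T@c["t"], c["R"].T@d
def onz(c,uv,z):
    o,d=ray(c,uv); return o+d*(z-o[2])/d[2]
def tri(c1,u1,c2,u2):
    o1,d1=ray(c1,u1);o2,d2=ray(c2,u2)
    A=np.stack([d1,-d2],1);s=np.linalg.lstsq(A,o2-o1,rcond=None)[0]
    a=o1+d1*s[0];b=o2+d2*s[1];return (a+b)/2,np.linalg.norm(a-b)
E
python3 - <<'E'
from h import *
from scipy.optimize import least_squares
T=get_image("top");S=get_image("side")
t=lambda u,v:(u/4+215-.4,v/4+160-.4)
s=lambda u,v:(u/5+235-.4,v/5+185-.4)
obs=[(T,t(118,101),(.06,.028,.024)),(T,t(227,96),(.06,-.028,.024)),(T,t(245,511),(-.152,-.028,.024)),(T,t(136,515),(-.152,.028,.024)),(T,t(176,208),(0,0,.039)),
(S,s(82,240),(.06,.028,.024))]
def w(p,b):
    c,sn=np.cos(p[2]),np.sin(p[2]);return np.array([p[0]+c*b[0]-sn*b[1],p[1]+sn*b[0]+c*b[1],b[2]])
def f(p):return np.concatenate([proj(c,w(p,b))-uv for c,uv,b in obs])
r=least_squares(f,[.5,0,0]);p=r.x;print(p,r.fun.round(1))
def loc(X):
    c,sn=np.cos(p[2]),np.sin(p[2]);d=X[:2]-p[:2];return np.array([c*d[0]+sn*d[1],-sn*d[0]+c*d[1]])
for n,uv,z in(("knobtop",s(388,64),.083),("knobbot",s(382,138),.049),("posttop",s(641,233),.069),("postbot",s(630,298),.036),("hole?",s(292,160),.049),):
    X=onz(S,uv,z);print(n,X,loc(X)*1000)
for n,uv,z in(("knob",t(256,266),.075),("post",t(197,486),.06),):
    X=onz(T,uv,z);print(n,X,loc(X)*1000)
E
```

```text
[ 0.52080231 -0.28738311  0.07750596] [-0.4 -0.1 -0.7 -0.2  0.5  0.4 -0.3  0.8 -0.2  0.2 -0.6 -1.8]
knobtop [ 0.48889587 -0.32845303  0.083     ] [-34.99063516 -38.47615781]
knobbot [ 0.48694645 -0.32567369  0.049     ] [-36.71900112 -35.55421934]
posttop [ 0.38408931 -0.29896002  0.069     ] [-137.19895631   -0.95668048]
postbot [ 0.38267152 -0.29959934  0.036     ] [-138.66198977   -1.48430518]
hole? [ 0.51290267 -0.29997162  0.049     ] [ -8.85063234 -11.93905473]
knob [ 0.48933045 -0.32806046  0.075     ] [-34.52695701 -38.1184135 ]
post [ 0.3842822  -0.30226223  0.06      ] [-137.26233173   -4.26391669]
```

```bash
python3 - <<'E'
from h import *
from scipy.spatial.transform import Rotation as R
T=get_image("top");S=get_image("side")
print(tri(T,(193,268),S,(340,278)),tri(T,(192,318),S,(386,290)),tri(T,(197,155),S,(202,241)))
print(onz(T,(205,300),.05),onz(T,(268,330),0))
s=get_state();q=s["ee_rot"];M=R.from_quat([q[1],q[2],q[3],q[0]]).as_matrix();print(M.round(4))
for a in(0.0775,0.0775+np.pi/2,.0775-np.pi/2,.0775+np.pi):  # tool z yaw
    z=np.array([np.cos(a),np.sin(a),0]);y=np.array([0,0,-1.]);D=np.stack([np.cross(y,z),y,z],1)
    print(a,R.from_matrix(M.T@D).as_rotvec()/np.deg2rad(8))
for g in((.40,-.325,.23),(0.46,-.33,.12),(.35,-.30,.23)):
    print(M.T@(np.array(g)-s["position"])*100)
E
```

```text
(array([ 0.39623129, -0.1696369 ,  0.08536855]), np.float64(0.017658867777251792)) (array([ 0.31697169, -0.17267744,  0.09273085]), np.float64(0.004687027943030502)) (array([ 0.62717454, -0.16191613,  0.06447899]), np.float64(0.004516501427628363))
[ 0.34495497 -0.18936457  0.05      ] [ 2.87093851e-01 -3.12461364e-01  1.11022302e-16]
[[ 9.057e-01 -2.000e-04  4.239e-01]
 [-4.239e-01 -3.000e-04  9.057e-01]
 [-0.000e+00 -1.000e+00 -4.000e-04]]
0.0775 [2.54528609e-03 7.55981470e+00 1.27700321e-03]
1.6482963267948965 [ 2.60777925e-03 -3.69018516e+00 -8.65293417e-04]
-1.4932963267948967 [1.16210382e-03 1.88098145e+01 3.50229201e-03]
3.2190926535897932 [ 1.47114132e-03 -1.49401850e+01 -2.93223658e-03]
[ 50.0038502    0.13661726 -69.97060891]
[ 55.65031585  11.13569051 -67.87589815]
[ 44.4155552    0.13669541 -69.82583658]
```

```bash
cat >> h.py <<'E'
from scipy.spatial.transform import Rotation as Ro
P=np.array([0.5208,-.2874,.0775])
def w(b,p=P):
    c,s=np.cos(p[2]),np.sin(p[2]);return np.array([p[0]+c*b[0]-s*b[1],p[1]+s*b[0]+c*b[1],b[2]])
def loc(X,p=P):
    c,sn=np.cos(p[2]),np.sin(p[2]);d=np.asarray(X)[:2]-p[:2];return np.array([c*d[0]+sn*d[1],-sn*d[0]+c*d[1],X[2]])
def tool():
    s=get_state();q=s["ee_rot"];return s["position"],Ro.from_quat([q[1],q[2],q[3],q[0]]).as_matrix(),s
def go(b):
    pos,M,s=tool();a=P[2]+np.pi/2
    z=np.array([np.cos(a),np.sin(a),0]);y=np.array([0,0,-1.]);D=np.stack([np.cross(y,z),y,z],1)
    print("shift cm",(M.T@(w(b)-pos)*100).round(2),"rot",(Ro.from_matrix(M.T@D).as_rotvec()/np.deg2rad(8)).round(2))
def where():
    pos,M,s=tool();print("t",s["clock"],"local mm",(loc(pos)*1000).round(1),"F",s["contact_force"].round(1),"q",s["qpos"].round(2),"w",s["width"])
E
python3 -c "
from h import *
go((-.068,-.045,.25))"
```

```text
shift cm [ 55.65  -1.86 -68.71] rot [ 0.   -3.69 -0.  ]
```

```bash
python3 -m jog '[255,0,-1.9,0,0,0,0, 255,55.65,-1.9,-68.7,0,-3.69,0, 255,55.65,-1.9,-68.7,0,-3.69,0, 255,55.65,-1.9,-68.7,0,-3.69,0, 255,55.65,-1.9,-68.7,0,-3.69,0, 255,55.65,-1.9,-68.7,0,-3.69,0, 255,55.65,-1.9,-68.7,0,-3.69,0, 255,55.65,-1.9,-68.7,0,-3.69,0, 255,55.65,-1.9,-68.7,0,-3.69,0, 255,55.65,-1.9,-68.7,0,-3.69,0, 255,55.65,-1.9,-68.7,0,-3.69,0, 255,55.65,-1.9,-68.7,0,-3.69,0]' 40; python3 -c "
from h import *
where();go((-.068,-.045,.20))"
```

```text
clock: 1.85
position: [0.4088, -0.146, 0.2507]
ee_rot: [-0.707, 0.707, 0.028, -0.027]
contact_force: [1.1, 0.1, -0.2]
width: 0.0005
t 1.85 local mm [-100.7  149.7  250.7] F [ 1.1  0.1 -0.2] q [-0.5   0.05  1.74  0.    1.35 -2.15] w 0.0005178877423174877
shift cm [  3.28   5.07 -19.47] rot [ 0.   -0.01  0.01]
```

```bash
python3 -m jog '[255,3.3,2.5,-19.5,0,0,0, 255,3.3,2.5,-19.5,0,0,0,255,3.3,2.5,-19.5,0,0,0,255,3.3,5,-19.5,0,0,0,255,3.3,5,-19.5,0,0,0,255,3.3,5,-19.5,0,0,0]'; python3 -c "
from h import *
import cv2
where();go((-.068,-.045,.055))
for n in ('wrist','top'):
  cv2.imwrite(f'pics/{n}1.png',get_image(n)['color'])
"
```

```text
clock: 2.6
position: [0.4566, -0.3349, 0.2009]
ee_rot: [0.707, -0.706, -0.028, 0.027]
contact_force: [-0.5, 0.4, -0.1]
width: -0.0002
t 2.6 local mm [-67.7 -42.4 200.9] F [-0.5  0.4 -0.1] q [-0.76  0.28  1.57  0.    1.29 -2.4 ] w -0.00018159468013262848
shift cm [-0.04 14.59 -0.26] rot [-0.  0.  0.]
```

View pics/wrist1.png

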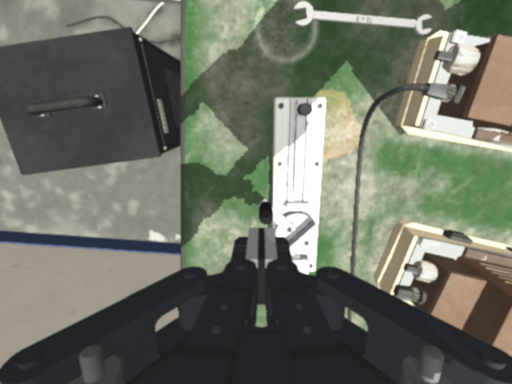

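```bash
cat >> h.py <<'E'
def wcam(i,pos,M):
    A=i["tool_from_camera"];Rw=M@A[:3,:3];tw=M@A[:3,3]+pos
    return dict(mtx=i["mtx"],R=Rw.T,t=-Rw.T@tw,color=i["color"])
E
python3 - <<'E'
from h import *
import cv2
pos,M,s=tool();i=get_image("wrist");W=wcam(i,pos,M)
cv2.imwrite("pics/w2.png",cv2.resize(i["color"][80:280,230:350],None,fx=4,fy=3,interpolation=cv2.INTER_CUBIC)) if 0 else cv2.imwrite("pics/w2.png",cv2.resize(i["color"][85:285,230:350],None,fx=3,fy=3,interpolation=cv2.INTER_CUBIC))
for n,b in(("c--",(-.152,-.028,.024)),("c-+",(-.152,.028,.024)),("c++",(.06,.028,.024)),("post",(-.138,0,.069)),("knob",(-.035,-.0385,.083)),("disc",(0,0,.039)),("tip",loc(pos))):
    u=proj(W,w(b));print(n,u.round(1),((u-[230,85])*3).round())
E
```

```text
c-- [273.1  95.8] [129.  32.]
c-+ [325.4  95.8] [286.  32.]
c++ [315.  270.8] [255. 557.]
post [304.9 109.2] [225.  73.]
knob [263.5 218. ] [100. 399.]
disc [296.1 232.4] [198. 442.]
tip [258.  241.6] [ 84. 470.]
```

View pics/w2.png

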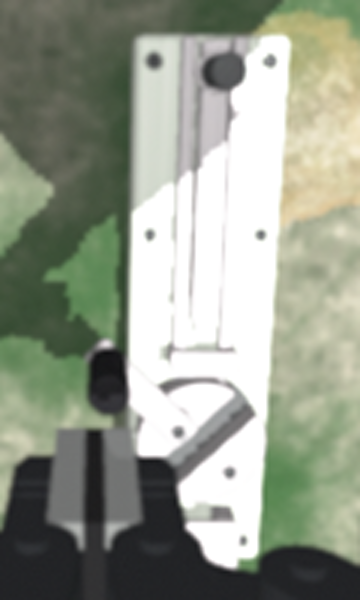

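```bash
python3 -m jog '[255,0,7,-0.2,0,0,0,255,0,14.5,-0.2,0,0,0,255,0,14.5,-0.2,0,0,0,255,0,14.5,-0.2,0,0,0]'; python3 -c "
from h import *
import cv2
where();go((-.0185,-.045,.055))
for n in ('wrist','side'):
  cv2.imwrite(f'pics/{n}3.png',get_image(n)['color'])
a=cv2.imread('pics/side3.png')[165:275,235:385];cv2.imwrite('pics/side3c.png',cv2.resize(a,None,fx=5,fy=5,interpolation=cv2.INTER_CUBIC))
"
```

```text
clock: 3.25
position: [0.4562, -0.3364, 0.0546]
ee_rot: [0.707, -0.706, -0.027, 0.028]
contact_force: [0.1, -0.6, 0.4]
width: 0.0001
t 3.25 local mm [-68.2 -43.8  54.6] F [ 0.1 -0.6  0.4] q [-0.76  0.42  1.77  0.    0.96 -2.41] w 5.045407883023993e-05
shift cm [ 4.97 -0.05 -0.12] rot [-0.01  0.01 -0.01]
```

View pics/side3c.png

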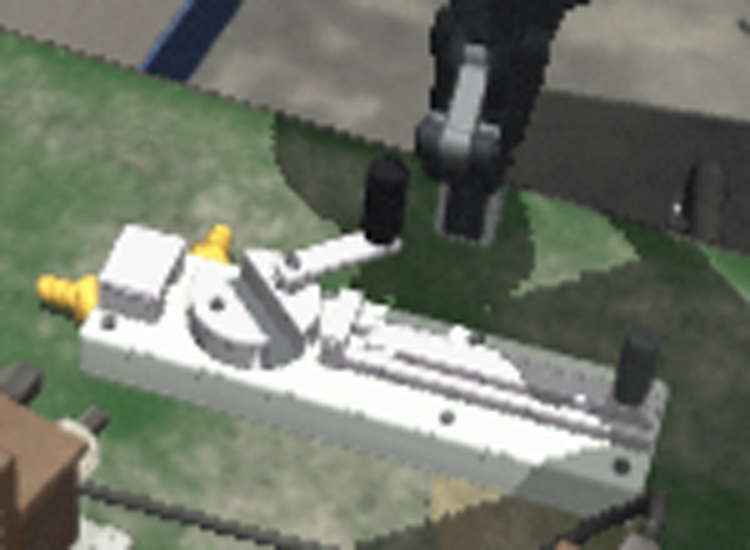

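View pics/wrist3.png

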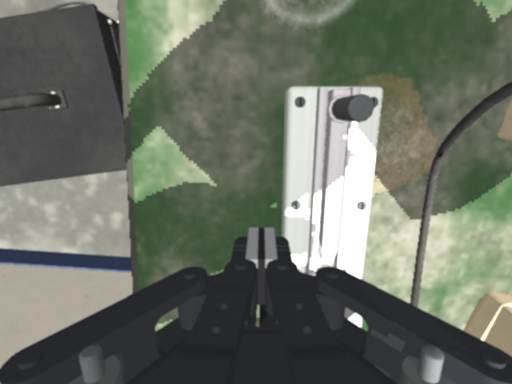

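```bash
python3 -m jog '[255,1,0,-0.4,0,0,0,255,1.6,0,-0.4,0,0,0,255,2.2,0,-0.4,0,0,0,255,2.8,0,-0.4,0,0,0,255,3.4,0,-0.4,0,0,0,255,3.9,0,-0.4,0,0,0,255,4.3,0,-0.4,0,0,0,255,4.6,0,-0.4,0,0,0,255,4.8,0,-0.4,0,0,0,255,4.8,0,-0.4,0,0,0]'; python3 -c "
from h import *
import cv2
where()
for n in ('top','side'):
  cv2.imwrite(f'pics/{n}4.png',get_image(n)['color'])
a=cv2.imread('pics/side4.png')[165:275,235:385];cv2.imwrite('pics/side4c.png',cv2.resize(a,None,fx=5,fy=5,interpolation=cv2.INTER_CUBIC))
"
```

```text
clock: 4.6
position: [0.5079, -0.3533, 0.0575]
ee_rot: [-0.697, 0.716, 0.031, -0.026]
contact_force: [-3.4, -31.2, -10.3]
width: 0.0001
t 4.6 local mm [-18.  -64.7  57.5] F [ -3.4 -31.2 -10.3] q [-0.71  0.47  1.67 -0.02  0.98 -2.35] w 0.0001470862314521047
```

View pics/side4c.png

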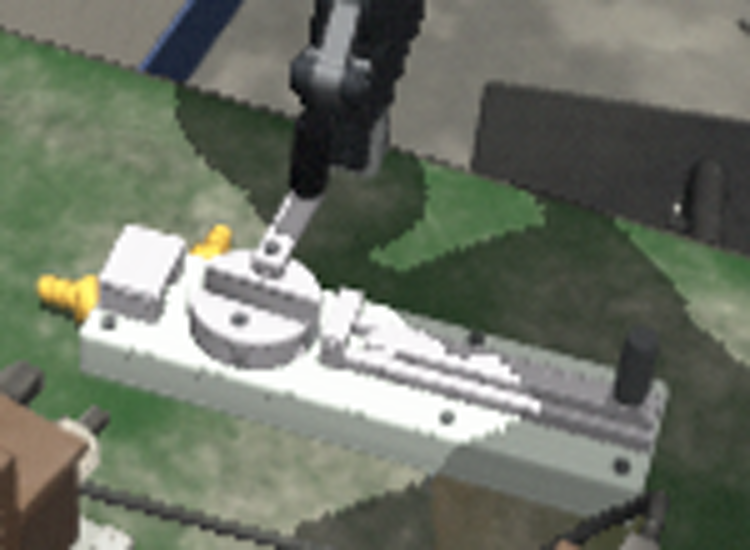

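```bash
python3 -m jog '[255,-0.1,-0.3,-1,0,0,0,255,-0.2,-0.3,-2,0,0,0,255,-0.5,-0.3,-3,0,0,0,255,-0.5,-0.3,-4,0,0,0,255,-0.5,-0.3,-4,0,0,0]'; python3 -c "
from h import *
import cv2
where()
for n in ('top','side','wrist'):
  cv2.imwrite(f'pics/{n}5.png',get_image(n)['color'])
a=cv2.imread('pics/side5.png')[165:275,235:385];cv2.imwrite('pics/side5c.png',cv2.resize(a,None,fx=5,fy=5,interpolation=cv2.INTER_CUBIC))
a=cv2.imread('pics/top5.png')[160:300,215:315];cv2.imwrite('pics/top5c.png',cv2.resize(a,None,fx=4,fy=4,interpolation=cv2.INTER_CUBIC))
"
```

```text
clock: 5.32
position: [0.5033, -0.3788, 0.0582]
ee_rot: [-0.707, 0.707, 0.027, -0.027]
contact_force: [-0.2, 0.2, -0.4]
width: 0.0001
t 5.325 local mm [-24.5 -89.7  58.2] F [-0.2  0.2 -0.4] q [-0.76  0.49  1.62  0.    1.03 -2.4 ] w 8.996311222205865e-05
```

View pics/side5c.png

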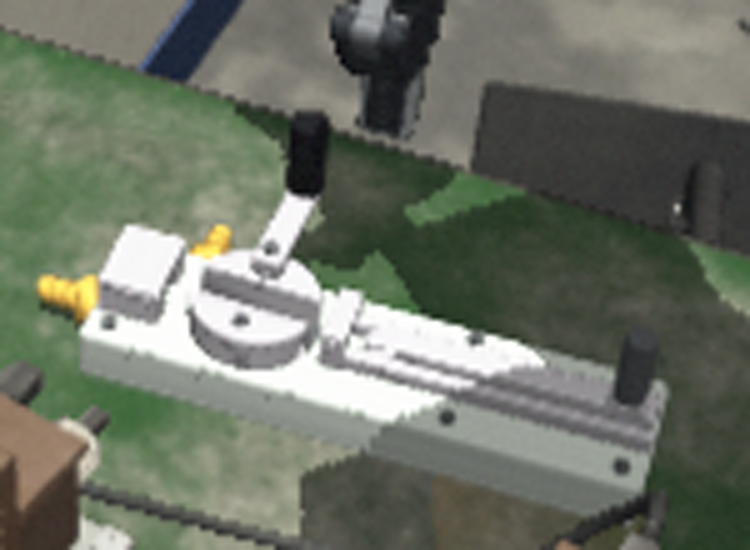

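View pics/top5c.png

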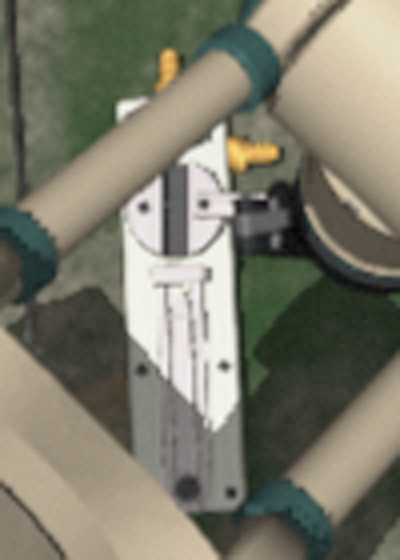

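View pics/wrist5.png

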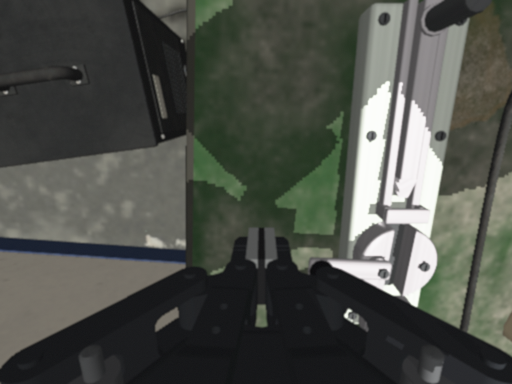

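```bash
python3 - <<'E'
from h import *
T=get_image("top");S=get_image("side")
s=lambda u,v:(u/5+235-.4,v/5+165-.4)
t=lambda u,v:(u/4+215-.4,v/4+160-.4)
k=loc(onz(S,s(310,115),.083))*1000;k2=loc(onz(S,s(304,189),.049))*1000;print(k,k2)
a=loc(onz(T,t(144,207),.039));b=loc(onz(T,t(204,204),.049));print(a*1e3,b*1e3,b-a,np.arctan2(-(b-a)[0],-(b-a)[1]))
a=loc(onz(T,t(174,168),.039));b=loc(onz(T,t(175.5,252),.039));d=a-b;print("slot",d, np.arctan2(d[1],d[0]))
a=loc(onz(T,t(187,488),.065));print("post",a*1e3)
E
```

```text
[ -0.37125475 -54.53391978  83.        ] [ -1.51431747 -51.01020554  49.        ]
[ 1.76953614 15.74306372 39.        ] [  0.36698354 -14.58943539  49.        ] [-0.00140255 -0.0303325   0.01      ] 0.04620635728251666
slot [ 0.04267399 -0.00131717  0.        ] -0.030856074998535706
post [-137.8895685     0.50111305   65.        ]
```

```bash
python3 -c "
from h import *
go((-.172,0,.14));go((-.172,0,.044))"
```

```text
shift cm [-14.72  -8.17   8.87] rot [-0.  0. -0.]
shift cm [-14.72   1.43   8.86] rot [-0.  0. -0.]
```

```bash
python3 -m jog '[255,0,-6,0,0,0,0,255,-5,-8.2,0,0,0,0,255,-10,-8.2,3,0,0,0,255,-14.7,-8.2,6,0,0,0,255,-14.7,-8.2,8.9,0,0,0,255,-14.7,-8.2,8.9,0,0,0,255,-14.7,-8.2,8.9,0,0,0]'; python3 -c "
from h import *
import cv2
where();go((-.172,0,.044))
pos,M,s=tool();i=get_image('wrist');W=wcam(i,pos,M);cv2.imwrite('pics/wrist6.png',i['color'])
print(proj(W,w((-.138,0,.069))),proj(W,w((-.138,0,.036))),proj(W,pos))
"
```

```text
clock: 6.45
position: [0.3504, -0.3017, 0.1407]
ee_rot: [-0.706, 0.707, 0.028, -0.027]
contact_force: [-0.1, 0.1, -0.1]
width: 0.0001
t 6.45 local mm [-171.    -1.1  140.7] F [-0.1  0.1 -0.1] q [-0.86  0.18  1.88 -0.    1.08 -2.51] w 6.702371816243365e-05
shift cm [-0.11  9.67  0.12] rot [0.01 0.   0.01]
[260.50074796 239.5709739 ] [260.63329946 224.22145923] [258.00294033 241.60165306]
```

View pics/wrist6.png

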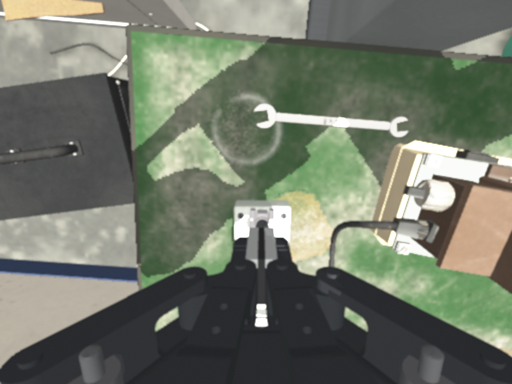

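```bash
python3 -m jog '[255,-0.2,5,0.1,0,0,0,255,-0.2,9.7,0.1,0,0,0,255,-0.2,9.7,0.1,0,0,0,255,-0.2,9.7,0.1,0,0,0]'; python3 -c "
from h import *
import cv2
where()
i=get_image('side')['color'];cv2.imwrite('pics/side7.png',cv2.resize(i[165:275,235:385],None,fx=5,fy=5,interpolation=cv2.INTER_CUBIC))
"
```

```text
clock: 7.0
position: [0.3486, -0.3014, 0.0442]
ee_rot: [-0.706, 0.707, 0.028, -0.027]
contact_force: [0.6, 0.9, 0.3]
width: 0.0001
t 7.0 local mm [-172.7   -0.6   44.2] F [0.6 0.9 0.3] q [-0.86  0.3   2.02  0.    0.82 -2.51] w 6.892898076853536e-05
```

View pics/side7.png

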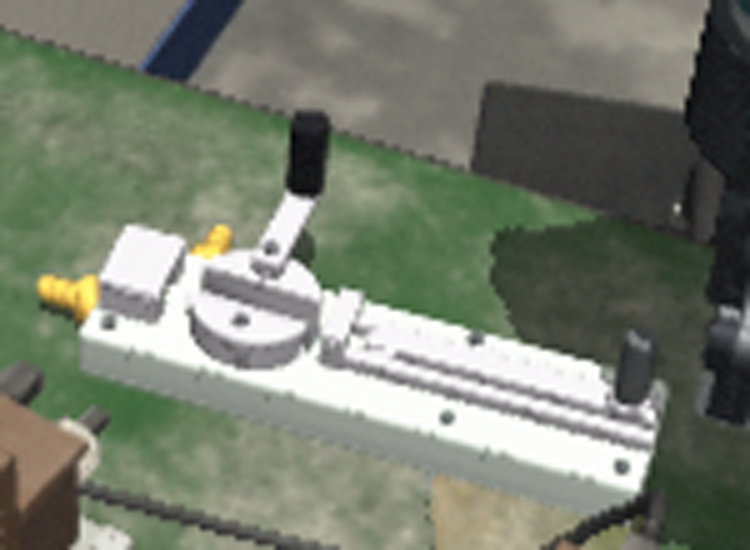

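```bash
python3 -m jog '[255,1,0,0.05,0,0,0,255,1.5,0,0.05,0,0,0,255,2,0,0.05,0,0,0,255,2.5,0,0.05,0,0,0,255,3,0,0.05,0,0,0,255,3.5,0,0.05,0,0,0,255,4,0,0.05,0,0,0,255,4.5,0,0.05,0,0,0,255,4.5,0,0.05,0,0,0]'; python3 -c "
from h import *
import cv2
where()
i=get_image('side')['color'];cv2.imwrite('pics/side8.png',cv2.resize(i[165:275,235:385],None,fx=5,fy=5,interpolation=cv2.INTER_CUBIC))
"
```

```text
clock: 8.18
position: [0.393, -0.2961, 0.0433]
ee_rot: [-0.706, 0.707, 0.028, -0.027]
contact_force: [0.3, -0.2, 0.2]
width: 0.0
t 8.175 local mm [-128.1    1.2   43.3] F [ 0.3 -0.2  0.2] q [-0.79  0.34  1.95  0.    0.85 -2.44] w 1.688371900556885e-05
```

View pics/side8.png

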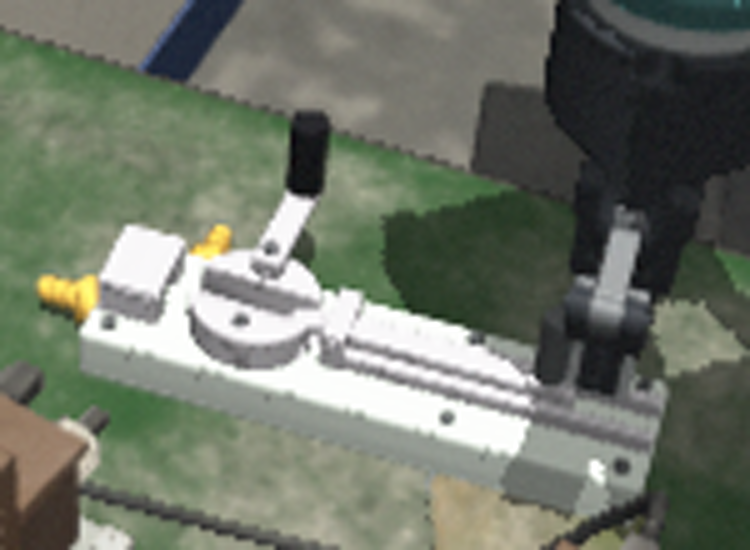

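```bash
python3 -m jog '[255,0.5,0,-0.1,0,0,0,255,1,0,-0.1,0,0,0,255,1.5,0,-0.1,0,0,0,255,2,0,-0.1,0,0,0,255,2.5,0,-0.1,0,0,0,255,3,0,-0.1,0,0,0,255,3.5,0,-0.1,0,0,0,255,4,0,-0.1,0,0,0,255,4.5,0,-0.1,0,0,0,255,5,0,-0.1,0,0,0,255,5.4,0,-0.1,0,0,0,255,5.4,0,-0.1,0,0,0]'; python3 -c "
from h import *
import cv2
where()
i=get_image('side')['color'];cv2.imwrite('pics/side9.png',cv2.resize(i[165:275,235:385],None,fx=5,fy=5,interpolation=cv2.INTER_CUBIC))
"
```

```text
clock: 9.72
position: [0.4468, -0.2929, 0.0434]
ee_rot: [-0.706, 0.707, 0.028, -0.027]
contact_force: [-0.0, 0.0, 0.1]
width: 0.0003
t 9.725 local mm [-74.2   0.2  43.4] F [-0.   0.   0.1] q [-0.71  0.39  1.86  0.    0.89 -2.36] w 0.0002872182804592462
```

View pics/side9.png

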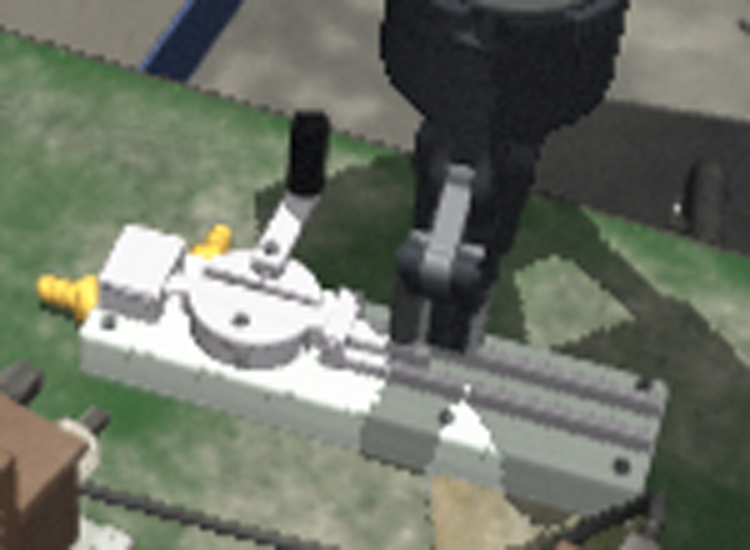

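```bash
python3 -m jog '[255,0.4,0,0,0,0,0,255,0.7,0,0,0,0,0,255,0.9,0,0,0,0,0,255,1.1,0,0,0,0,0,255,1.15,0,0,0,0,0,255,1.2,0,0,0,0,0,255,1.2,0,0,0,0,0]'; python3 -c "
from h import *
where()"
```

```text
clock: 10.65
position: [0.4579, -0.2919, 0.0433]
ee_rot: [0.707, -0.707, -0.027, 0.028]
contact_force: [-2.2, -1.2, 0.9]
width: -0.0001
t 10.65 local mm [-63.1   0.4  43.3] F [-2.2 -1.2  0.9] q [-0.7   0.4   1.84 -0.    0.9  -2.34] w -8.690454844962912e-05
```

```bash
python3 -m jog '[255,0.1,0,0,0,0,0,255,0.2,0,0,0,0,0,255,0.3,0,0,0,0,0,255,0.3,0,0,0,0,0]'; python3 -c "
from h import *
where()"
```

```text
clock: 11.15
position: [0.458, -0.2914, 0.0432]
ee_rot: [0.707, -0.706, -0.026, 0.03]
contact_force: [-9.8, -2.4, 4.6]
width: -0.0004
t 11.15 local mm [-62.9   0.9  43.2] F [-9.8 -2.4  4.6] q [-0.69  0.4   1.84 -0.    0.91 -2.34] w -0.00039411232777051246
```

```bash
python3 -m jog '[255,-1,0,0,0,0,0,255,-3,0,0,0,0,0,255,-4,-1,0,0,0,0,255,-4,-6,0,0,0,0,255,-6,-12,0,0,0,0,255,-10,-18,0,0,0,0,255,-14,-18,0,0,0,0,255,-18,-18,0,0,0,0,255,-18,-18,0,0,0,0,255,-18,-18,0,0,0,0]'; python3 -c "
from h import *
import cv2
where()
for n in ('side','top'):
  cv2.imwrite(f'pics/{n}10.png',get_image(n)['color'])
i=cv2.imread('pics/side10.png');cv2.imwrite('pics/side10c.png',cv2.resize(i[165:275,235:385],None,fx=5,fy=5,interpolation=cv2.INTER_CUBIC))
"
```

```text
clock: 12.4
position: [0.2821, -0.3058, 0.2238]
ee_rot: [-0.706, 0.707, 0.028, -0.026]
contact_force: [0.7, -0.5, 0.1]
width: -0.0001
t 12.4 local mm [-2.394e+02  2.000e-01  2.238e+02] F [ 0.7 -0.5  0.1] q [-0.99  0.04  1.82  0.    1.28 -2.64] w -8.448929487880282e-05
```

View pics/side10c.png

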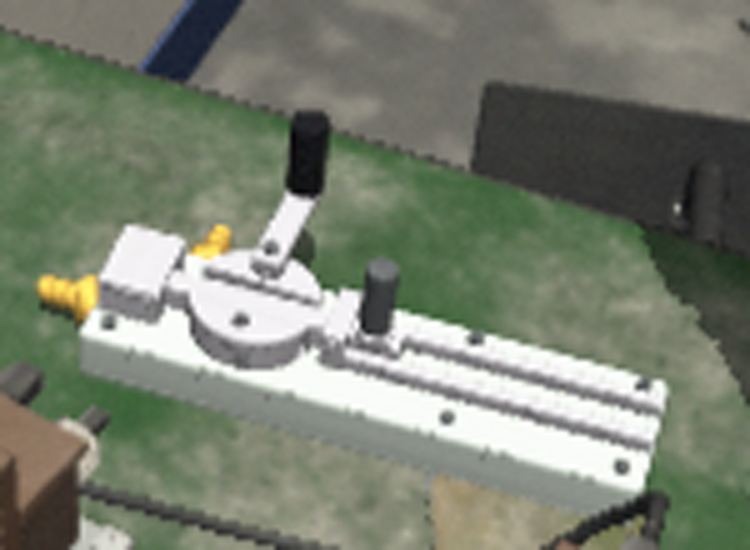

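View pics/top10.png

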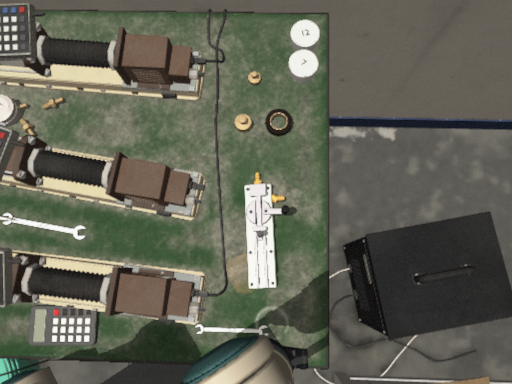

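```bash
python3 - <<'E'
from h import *
S=get_image("side")
s=lambda u,v:(u/5+235-.4,v/5+165-.4)
for uv,z in(((382,264),.069),((376,330),.036)):print(loc(onz(S,s(*uv),z))*1000)
E
```

```text
[-44.34369721  -1.36967074  69.        ]
[-45.24025145  -1.08499     36.        ]
```

```bash
python3 -c "
from rig import *
print(sign_off())"
```

```text
the job is handed in; nothing more can be done
None
```

The valve is locked. I pushed the lever knob round until the slot lined up with the bar. I then pushed the bar by its post through the disc until it stopped in the keeper, backed the hand off and lifted it clear. I handed the job in at about 12.5 s on the robot's clock, against the 51 s limit.

**Checks that passed**
- **Disc:** before the bar went in, the images put it within about 0.05 rad of aligned.
- **Bar:** it came to a firm stop. Commanding about 3 mm more moved the hand only 0.2 mm, and the force rose to about 10 N. With the fingers withdrawn, the side camera put the post at x ≈ -45 mm; home is -46 mm, so they agree within the 2 mm calibration.
- **Bystanders:** the weight and the tape roll look unmoved in the last top view. The measured contact force was below 1 N once the hand was clear.

**What went wrong**
- While pushing the lever, the finger slid off to the outer side of the knob. It was pushed about 17 mm sideways, with up to about 33 N on the tool at the end of that move. I backed off away from the knob, and the disc stayed aligned, so it needed no second push.

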